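# Latch the cone mould shut

### The arm

A 6-joint arm with a two-finger parallel gripper is mounted at the origin on the work surface. World frame = base frame: x ahead of the robot, y to its left, z up, the work surface at z = 0. Lengths are in m, angles in degrees, forces in N, time in s.
With the tool pointing down it reaches from about 0.3 to 0.75 m from the base axis. Payload 8.5 kg.
Tool frame: the origin (TCP) lies between the finger pads; the fingertips stand 17 mm ahead of it and the grasp point (between the pads) lies 2 mm behind it; z points along the fingers, y is the direction in which the jaws open and shut (so a half turn about z gives the same grasp; the last joint's range is limited). The gripper opens to 85 mm and grips with 20 to 120 N. Pads are 22 mm wide; open, the fingers measure 114 mm over their backs; the gripper's body (76 mm by 85 mm) begins 54 mm behind the grasp point. The pads swing forward as they close: fully open they stand 13 mm farther back than shut.
Start: joints at [60.258, 21.807, 74.336, -0, 83.858, -12.336], TCP at [0.165, 0.525, 0.248] pointing down, gripper open.
Joint ranges: [-178.18, 178.18], [-50.72, 133.34], [12.68, 142.11], [-81.47, 261.47], [9.98, 163.14], [-165.26, 165.26]. Speed limits (degrees/s): [136.94, 136.94, 180, 180, 180, 180].

### API

Orientations are given as a 3x3 rotation matrix whose columns are the frame's x, y, z axes.
In Python, from rig import readout, eyes, env gives the robot as it stands.
- The arm moves only by the tool arm_command, never from a script. Its argument "rows" is text: rows parted by semicolons, each of 7 numbers parted by spaces: the closure, from 0 (fully open) to 1 (shut), then the shift along the tool's x, y, z in mm, then the turn, a rotation vector about the tool's x, y, z in degrees. In form: grip dx dy dz rx ry rz; .... A call has 1 to 5 rows; each row shifts and turns the commanded pose from where the row before left it, along the tool's axes as they then stand; what a row does not reach is not made up. A row lasts 1/12 s, in which the tool goes at most 41.7 mm and 7.16 degrees, less where a joint would pass 70% of its speed; a pose out of reach is approached as far as the arm can. A call with a gripper value outside its range is refused whole. The fingers move at their own pace and stop on an object; "squeeze" is the grip in N (left out, the last holds). Time passes only in rows, so rows that do not move let the fingers close. It gives the time, the measured TCP pose, the force and the opening at its end, in the units of the state.
- readout.observe(): the state, without advancing time (a new reading comes with each control period).
- eyes.get_image(name): name is "scene" or "side" or "wrist"; returns the picture (400x640x3 uint8, red, green, blue); there is no depth.
- eyes.camera_model(name): a dict with "mtx" (3x3 intrinsics, pixels), "k1" (the pictures are not rectified: a ray, as slopes to the right and down, at radius r is drawn at 1 + k1 r^2 times it, then the intrinsics apply), "view" (4x4, takes a point from world to camera coordinates). Camera axes: x right, y up, looking along -z (the intrinsics and any distortion apply to the point x, -y, -z); pixel columns grow to the right and rows downward; lengths in m; the calibration is good to about 2 mm. A picture is of the moment at which its call begins: read the wrist's pose just before it. camera_model takes no time and is no camera call; for the wrist camera it gives the pose at the moment of the call.
- env.close_job(): hands the job in, once; it reports no verdict.
The state is a dict: "time_s": time; "q": joint angles; "qvel": joint speeds; "joint_efforts": joint torques, N m; "position": TCP position; "tool_rot": TCP orientation; "ft_force": force on the tool from outside, world axes, zero at the start; "wrist_torque": the same for the moment, N m; "grip_width": finger opening in m.
Only numpy, scipy, OpenCV 4.12 (cv2) and the standard library are available. Lean on these libraries where they do the work, as an engineer would, in place of code of your own. Each camera call takes 0.05 s, during which the arm holds its last target. There are 200 camera calls.

### The job

On the incense bench, shut the wider split wooden mould, the one with the four round wells: swing its latch loop down so that it drops over the keeper hook, then push the latch lever back past its toggle point until it lies flat and holds the two halves together by itself. Leave the latch of the narrow mould with the slotted wells as it is, and do not knock over or shove the cup of brushes.

Things in the scene. Friction and masses are not known exactly. Their poses are not given: they have to be found in the camera images.
- cone: The mould to shut: wooden block fixed to the table, 200 mm long (its x), 130 mm wide (y), top 40 mm high, four round dark wells 30 mm across in the top. Origin: centre of the underside, below the parting line; z up. The +x half slides along x, sprung 4 mm open. A steel draw latch lies on top along y = 0. Its lever pivots about y at x -22, z 53 mm; the loop hangs on the lever 14 mm from that pivot.
- cone_lever (a joint): Angle of its latch lever (rad): 0 = shut, flat, pointing to the mould's -x; grows as it swings up and over towards +x. Starts at 1.8 to 2.0 (upright, leaning a little over the loop); light friction holds it. With the loop hooked its end takes about 5 N to push towards 0; the toggle point is at about 0.35, and beyond it the push gets easy: press it right down flat, and it holds itself shut.
- cone_lever_end (a point): Middle of the free end of that lever: a steel paddle 22 mm wide, 4 mm thick, its end 60 mm from the pivot. Shut, it lies at x = -82, z = 55 mm in the mould's frame.
- cone_thumb (a point): Centre of the loop's thumb bar: polished round steel bar 10 mm thick, 34 mm long along y, at the loop's free end, 93 mm from the loop's hinge on the lever. The loop starts raised about 45 to 63 degrees above level towards +x, held by friction. Pushed, the bar goes down and outwards (+x) on an arc, sliding under a fingertip; below about 35 degrees the loop drops on by its own weight.
- cone_bar (a point): Centre of the loop's hooking bar, a 5 mm round bar along y between the loop's side wires (at y = +-15 mm), 18 mm nearer the hinge than the thumb bar. It must drop behind the keeper, on its +x side.
- cone_seat (a point): On the sliding half: where the hooking bar's centre lies when seated on the +x side of the keeper, a steel post 16 mm wide whose top is 56 mm above the table, 8 mm above this point, with a small lip to +x. Axes as the mould's. While the lever is raised a dropped bar lies 3 to 12 mm further to +x.
- brick_lever (a joint): Angle of the latch lever of the other, narrower mould (90 mm wide, four narrow slots, same kind of latch, also open): leave it as it is.
- brush_cup: Loose blue ceramic cup with three brushes, 66 mm across, about 145 mm high with the brushes; origin at the centre of its underside. A bystander.
- brick_thumb (a point): Centre of the thumb bar of the loop of that other latch: raised in the same way; leave it so.

How it is judged:
By the outcome, as a careful person would: the job done as asked, in the order asked, and still so for the second after the job is handed in, with the robot touching nothing.
It also fails if it takes over 35 s, if anything falls off the work surface, if the arm or the gripper's body presses on something with over 40 N, if the wrist force passes 120 N, or if a joint passes its speed limit or range.

## Working session

There is one attempt and no reset: what is moved stays moved. The work goes in short steps, Python scripts to look and compute and a tool call to move; the robot and the scene stay as the last step left them, time stands still between calls to the robot, and variables do not carry over. Pictures are saved under pics/ and viewed, about 8 in all and at most 12, crops included, and the job is handed in when it is done.

Besides the shell and the picture viewer there is one more tool, called after ">>>" in YAML: its name, and indented under it one key for each argument. arm_command: Moves the arm, as the interface text tells. Its arguments: {"type":"object","properties":{"rows":{"type":"string"},"squeeze":{"type":"number"}},"required":["rows"]}

```bash
ls; mkdir -p pics
cat > h.py <<'E'
import numpy as np, cv2
from rig import readout, eyes, env
def save(n,f):
    im=eyes.get_image(n); cv2.imwrite('pics/'+f,im[:,:,::-1]); return im
def ray(n,u,v,cm=None):
    c=cm or eyes.camera_model(n); K=np.array(c['mtx']);T=np.array(c['view'])
    d=np.linalg.solve(K,[u,v,1.])[:2]; s=d.copy()
    for _ in range(20): s=d/(1+c['k1']*(s@s))
    R=T[:3,:3]; return -R.T@T[:3,3], R.T@np.array([s[0],-s[1],-1.])
def plane(n,u,v,z,cm=None):
    o,d=ray(n,u,v,cm); return o+d*(z-o[2])/d[2]
def proj(n,p,cm=None):
    c=cm or eyes.camera_model(n); T=np.array(c['view']); q=T[:3,:3]@np.array(p)+T[:3,3]
    s=np.array([q[0],-q[1]])/-q[2]; s=s*(1+c['k1']*(s@s)); return (np.array(c['mtx'])@[s[0],s[1],1])[:2]
def tri(rs):
    A=np.zeros((3,3));b=np.zeros(3)
    for o,d in rs:
        d=d/np.linalg.norm(d);P=np.eye(3)-np.outer(d,d);A+=P;b+=P@o
    p=np.linalg.solve(A,b); return p,[np.linalg.norm(np.cross(p-o,d/np.linalg.norm(d))) for o,d in rs]
E
python3 - <<'E'
from h import *
a=save('scene','a1.png');b=save('side','a2.png')
cv2.imwrite('pics/a.png',cv2.resize(np.vstack([a,b])[:,:,::-1],None,fx=.75,fy=.75))
for n in ['scene','side']:
    T=np.array(eyes.camera_model(n)['view']);print(n,-T[:3,:3].T@T[:3,3],-T[2,:3])
E
```

```text
pics
scene [1.0435683  0.00292933 0.88115842] [-0.53056838 -0.02549089 -0.84725876]
side [ 0.07079064 -0.69502067  0.56374889] [ 0.49446307  0.69351004 -0.52397528]
```

View pics/a1.png

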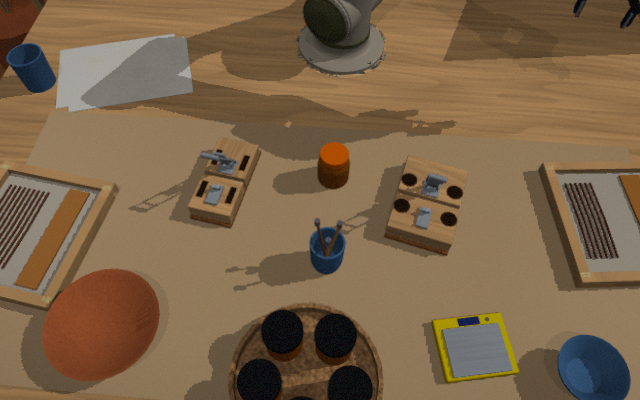

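View pics/a2.png

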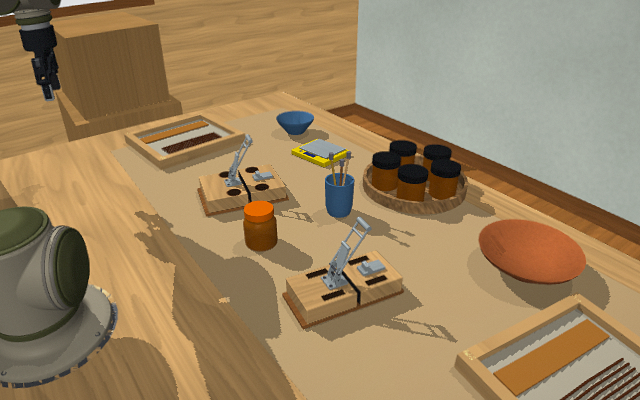

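The wide mould, with round wells, is at scene (427,205) and side (243,187). Its keeper is on the world +x half, and its loop is raised at side (240,155). Next I'll zoom in.

Run:
```python
from h import *
a=cv2.imread('pics/a1.png')[145:260,370:485];b=cv2.imread('pics/a2.png')[125:225,190:300]
a=cv2.resize(a,(600,600),interpolation=3)[:, :];b=cv2.resize(b,(660,600),interpolation=3)
cv2.imwrite('pics/b.png',cv2.resize(np.hstack([a,b]),(800,381)))
# scale: a x5.217*0.635=3.313, b x6*.635=3.81
```

```text
(no output)
```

View pics/b.png

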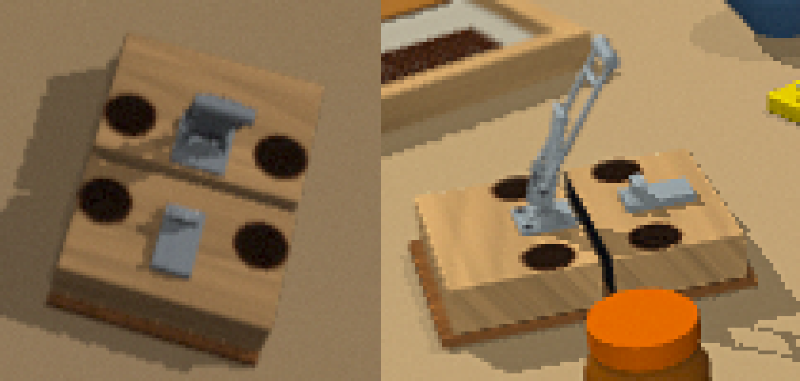

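Run:
```python
from h import *
for n,f,(x0,x1,y0,y1) in [('scene','a1.png',(385,470,155,250)),('side','a2.png',(200,290,160,210))]:
    im=cv2.imread('pics/'+f); m=(im.max(2)<70).astype(np.uint8); m[:y0]=0;m[y1:]=0;m[:,:x0]=0;m[:,x1:]=0
    k,l,s,c=cv2.connectedComponentsWithStats(m)
    for i in range(1,k):
        if s[i,4]>25: print(n,c[i].round(1),s[i],plane(n,*c[i],.040).round(4))
# block corners top in scene
S=lambda x,y:(370+x/3.312,145+y/3.312)
for p in [(125,35),(322,88),(60,268),(268,328)]: print('corner',plane('scene',*S(*p),.040).round(4))
print('keeper',plane('scene',*S(182,210),.056).round(4))
s=ray('side',190+(603-381)/3.81,125+50/3.81)
for p in [(225,105),(212,98),(205,112)]: print(*tri([s,ray('scene',*S(*p))]))
```

```text
scene [408.9 179.2] [402 174  15  12 143] [0.4508 0.1611 0.04  ]
scene [432.6 182.5] [424 176  20  15 133] [0.455  0.2104 0.04  ]
scene [454.2 191.9] [447 186  16  13 152] [0.4749 0.2536 0.04  ]
scene [401.2 205.1] [393 199  17  13 169] [0.5155 0.1439 0.04  ]
scene [448.4 218.8] [441 212  16  14 169] [0.5402 0.2372 0.04  ]
scene [416.4 238.2] [387 229  55  21 166] [0.5885 0.1721 0.04  ]
scene [392.7 238.2] [385 234  17   8  39] [0.5921 0.1262 0.04  ]
scene [416.4 245.5] [403 242  28   8  42] [0.6045 0.1715 0.04  ]
side [251.3 169.4] [246 167  12   6  51] [0.541  0.2378 0.04  ]
side [224.1 174.1] [220 172   9   5  37] [0.4739 0.2559 0.04  ]
side [245.7 187.9] [239 173  13  29  74] [0.4836 0.1612 0.04  ]
side [261.5 186.6] [255 184  14   6  68] [0.5166 0.1444 0.04  ]
side [233.8 191.9] [227 189  14   7  70] [0.4521 0.1608 0.04  ]
corner [0.3889 0.1604 0.04  ]
corner [0.421  0.2853 0.04  ]
corner [0.5656 0.1173 0.04  ]
corner [0.5962 0.2382 0.04  ]
keeper [0.5295 0.1879 0.056 ]
[0.51698406 0.19378648 0.14682665] [np.float64(0.0008907321928508085), np.float64(0.0008907321928507363)]
[0.51405535 0.1866811  0.14954836] [np.float64(0.00015556745456300246), np.float64(0.00015556745456301384)]
[0.51740132 0.1860211  0.14639913] [np.float64(0.004003663247936807), np.float64(0.004003663247936833)]
```

```bash
cat >> h.py <<'E'
O=np.array([.4935,.1998,0]); X=np.array([.968,-.25,0]);X/=np.linalg.norm(X);Z=np.array([0,0,1.]);Y=np.cross(Z,X)
M=np.stack([X,Y,Z],1)
def m2w(x,y,z): return O+M@np.array([x,y,z])/1000
def w2m(p): return M.T@(np.array(p)-O)*1000
from scipy.spatial.transform import Rotation as Ro
def plan(x,y,z):
    "tip target in mould mm -> tool-frame shift (mm) and turn"
    s=readout.observe();R=np.array(s['tool_rot']);tip=np.array(s['position'])+R[:,2]*.017
    print('t',s['time_s'],'tip mould',w2m(tip).round(1),'F',np.round(M.T@np.array(s['ft_force']),1))
    print('tool shift',(R.T@(m2w(x,y,z)-tip)*1000).round(1))
    print('tool axes in mould\n',(M.T@R).round(3))
E
python3 - <<'E'
from h import *
plan(0,0,200)
s=readout.observe();R=np.array(s['tool_rot'])
for sg in (1,-1):
    G=np.stack([sg*X,-sg*Y,-Z],1);print(Ro.from_matrix(R.T@G).as_rotvec(degrees=True).round(1))
    G=np.stack([sg*Y,sg*X,-Z],1);print(Ro.from_matrix(R.T@G).as_rotvec(degrees=True).round(1))
E
```

```text
t 0.1 tip mould [-399.9  232.2  230.8] F [-0.1  0.2  0.3]
tool shift [-411.2 -211.4   30.9]
tool axes in mould
 [[-0.999  0.051 -0.   ]
 [ 0.051  0.999 -0.001]
 [ 0.    -0.001 -1.   ]]
[-0.000e+00  1.000e-01  1.771e+02]
[-0.1  0.  87.1]
[-0.1 -0.  -2.9]
[ -0.   -0.1 -92.9]
```

>>> arm_command:
  rows: "1 0 0 0 0 0 -2.9; 1 -28 -19.5 1 0 0 0; 1 -28 -19.5 1 0 0 0; 1 -28 -19.5 1 0 0 0; 1 -28 -19.5 1 0 0 0"
  squeeze: 40

```text
time_s: 0.52
position: [0.2539, 0.42, 0.244]
tool_rot: [[-0.968, 0.25, -0.0], [0.25, 0.968, -0.001], [0.0, -0.001, -1.0]]
ft_force: [0.0, 0.1, -0.1]
grip_width: 0.0257
```

>>> arm_command:
  rows: "1 -28 -19.5 1 0 0 0; 1 -28 -19.5 1 0 0 0; 1 -28 -19.5 1 0 0 0; 1 -28 -19.5 1 0 0 0; 1 -28 -19.5 1 0 0 0"

```text
time_s: 0.93
position: [0.3652, 0.2903, 0.2391]
tool_rot: [[-0.968, 0.25, -0.0], [0.25, 0.968, -0.0], [0.0, -0.0, -1.0]]
ft_force: [1.4, 0.5, 1.1]
grip_width: -0.0
```

>>> arm_command:
  rows: "1 -28 -19.5 1 0 0 0; 1 -28 -19 1 0 0 0; 1 0 0 0 0 0 0"

```text
time_s: 1.18
position: [0.4122, 0.2369, 0.2368]
tool_rot: [[-0.967, 0.255, 0.0], [0.255, 0.967, -0.001], [-0.001, -0.001, -1.0]]
ft_force: [0.5, -0.1, -0.6]
grip_width: 0.0001
```

Run:
```python
from h import *
import pickle
plan(10,0,155)
a=save('wrist','c1.png');pickle.dump(eyes.camera_model('wrist'),open('c1.pkl','wb'))
b=save('side','c2.png')
c=cv2.resize(b[110:220,190:300],(400,400),interpolation=3)
cv2.imwrite('pics/c.png',cv2.resize(np.hstack([a,c])[:,:,::-1],(800,308)))
c=eyes.camera_model('wrist')
for p in [(24,0,147),(-3,0,110),(0,0,40)]: print(p,proj('wrist',m2w(*p),c).round(0))
```

```text
t 1.1833 tip mould [-88.   15.6 219.8] F [ 0.5  0.  -0.6]
tool shift [-98.1 -15.   64.8]
tool axes in mould
 [[-1.     0.005  0.001]
 [ 0.005  1.    -0.001]
 [-0.001 -0.001 -1.   ]]
(24, 0, 147) [299. 329.]
(-3, 0, 110) [301. 280.]
(0, 0, 40) [305. 252.]
```

View pics/c.png

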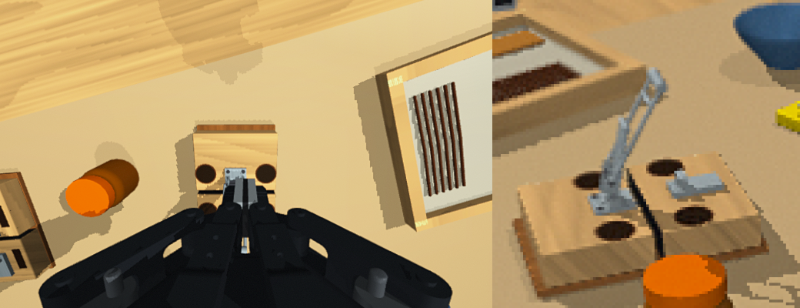

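>>> arm_command:
  rows: "1 -28 -5 10 0 0 0; 1 -28 -5 10 0 0 0; 1 -28 -5 20 0 0 0; 1 0 0 25 0 0 0; 1 0 0 10 0 0 0"

```text
time_s: 1.7
position: [0.4858, 0.2052, 0.1592]
tool_rot: [[-0.968, 0.25, -0.004], [0.25, 0.968, -0.001], [0.004, -0.002, -1.0]]
ft_force: [-0.6, 0.1, -1.1]
grip_width: -0.0002
```

Run:
```python
from h import *
plan(0,0,138)
b=save('side','d2.png');
c=cv2.resize(b[110:220,190:300],(600,600),interpolation=3)
cv2.imwrite('pics/d.png',c[:,:,::-1])
```

```text
t 1.7 tip mould [ -8.9   3.3 142.2] F [-0.6 -0.1 -1.1]
tool shift [-8.9 -3.3  4.2]
tool axes in mould
 [[-1.     0.    -0.004]
 [ 0.     1.    -0.002]
 [ 0.004 -0.002 -1.   ]]
```

View pics/d.png

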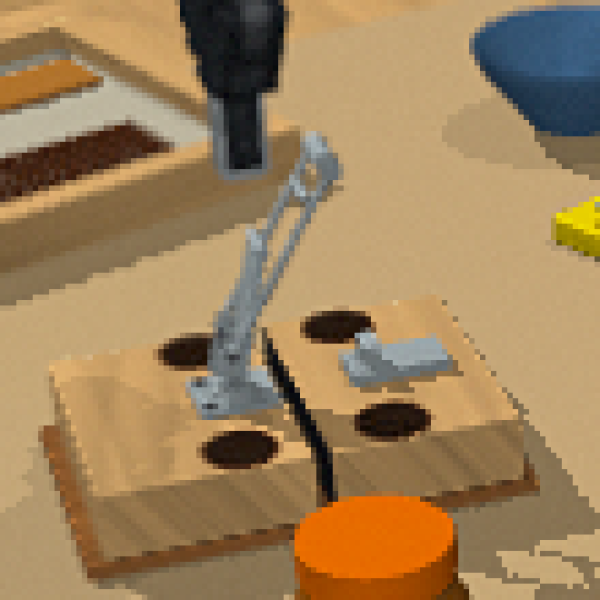

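>>> arm_command:
  rows: "1 -8 -3 0 0 0 0; 1 -9 0 2 0 0 0; 1 -9 0 5 0 0 0; 1 -9 0 5 0 0 0; 1 -7 0 6 0 0 0"

```text
time_s: 2.17
position: [0.528, 0.1913, 0.1445]
tool_rot: [[-0.968, 0.251, 0.002], [0.251, 0.968, 0.0], [-0.002, 0.001, -1.0]]
ft_force: [-0.3, 0.3, -0.4]
grip_width: -0.0003
```

>>> arm_command:
  rows: "1 -7 0 6 0 0 0; 1 -5 0 7 0 0 0; 1 -5 0 7 0 0 0; 1 0 0 0 0 0 0"

```text
time_s: 2.5
position: [0.5432, 0.1868, 0.1225]
tool_rot: [[-0.968, 0.251, -0.002], [0.251, 0.968, -0.0], [0.002, -0.001, -1.0]]
ft_force: [-1.3, 0.2, -0.6]
grip_width: -0.0001
```

Run:
```python
from h import *
plan(-60,0,130)
b=save('side','e2.png');
c=cv2.resize(b[110:220,190:300],(600,600),interpolation=3)
cv2.imwrite('pics/e.png',c[:,:,::-1])
```

```text
t 2.5 tip mould [ 51.3  -0.2 105.5] F [-1.3 -0.1 -0.6]
tool shift [111.4   0.  -24.2]
tool axes in mould
 [[-1.     0.001 -0.002]
 [ 0.001  1.    -0.001]
 [ 0.002 -0.001 -1.   ]]
```

View pics/e.png

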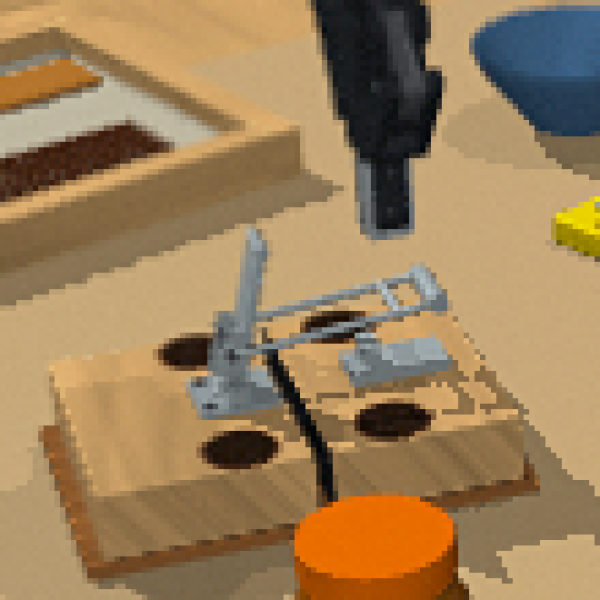

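>>> arm_command:
  rows: "1 6 0 0 0 0 0; 1 7 0 3 0 0 0; 1 7 0 3 0 0 0; 1 6 0 3 0 0 0; 1 0 0 0 0 0 0"

```text
time_s: 2.97
position: [0.516, 0.1942, 0.1149]
tool_rot: [[-0.968, 0.25, -0.002], [0.25, 0.968, -0.0], [0.002, -0.001, -1.0]]
ft_force: [0.6, 0.5, -0.3]
grip_width: 0.0004
```

Run:
```python
from h import *
plan(15,0,95)
b=save('side','f2.png');
c=cv2.resize(b[110:220,190:300],(600,600),interpolation=3)
cv2.imwrite('pics/f.png',c[:,:,::-1])
```

```text
t 2.9667 tip mould [23.2  0.2 97.9] F [ 0.5  0.7 -0.3]
tool shift [ 8.2 -0.2  2.9]
tool axes in mould
 [[-1.    -0.    -0.002]
 [-0.     1.    -0.001]
 [ 0.002 -0.001 -1.   ]]
```

View pics/f.png

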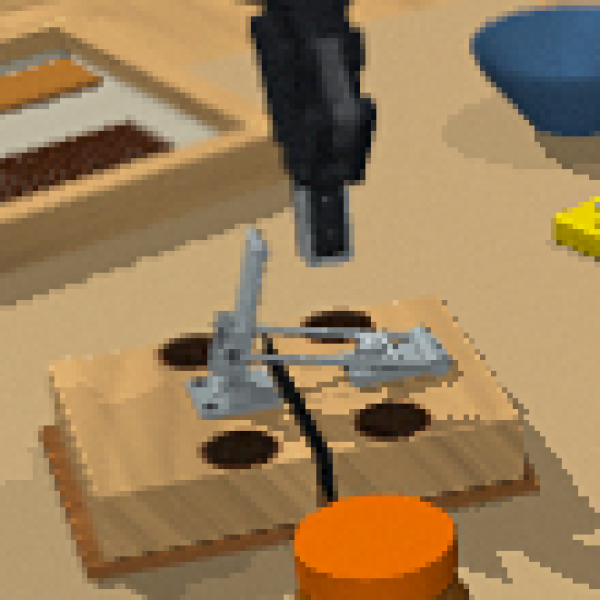

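>>> arm_command:
  rows: "1 12 0 -2 0 0 0; 1 11 0 -2 0 0 0; 1 9 0 -1 0 0 0; 1 7 0 0 0 0 0; 1 6 0 1 0 0 0"

```text
time_s: 3.43
position: [0.4739, 0.2053, 0.1198]
tool_rot: [[-0.968, 0.25, 0.001], [0.25, 0.968, 0.0], [-0.001, 0.0, -1.0]]
ft_force: [2.0, 0.1, 1.3]
grip_width: -0.0001
```

>>> arm_command:
  rows: "1 6 0 2 0 0 0; 1 6 0 3 0 0 0; 1 6 0 4 0 0 0; 1 5 0 4 0 0 0; 1 4 0 5 0 0 0"

```text
time_s: 3.85
position: [0.4474, 0.212, 0.1009]
tool_rot: [[-0.968, 0.25, -0.001], [0.25, 0.968, 0.0], [0.001, -0.0, -1.0]]
ft_force: [1.1, 0.4, 3.3]
grip_width: 0.0002
```

Run:
```python
from h import *
plan(-61,0,60)
b=save('side','g2.png');
c=cv2.resize(b[110:220,190:300],(600,600),interpolation=3)
cv2.imwrite('pics/g.png',c[:,:,::-1])
```

```text
t 3.85 tip mould [-47.7   0.3  83.9] F [1.  0.6 3.3]
tool shift [13.2 -0.3 23.9]
tool axes in mould
 [[-1.     0.    -0.001]
 [ 0.     1.    -0.   ]
 [ 0.001 -0.    -1.   ]]
```

View pics/g.png

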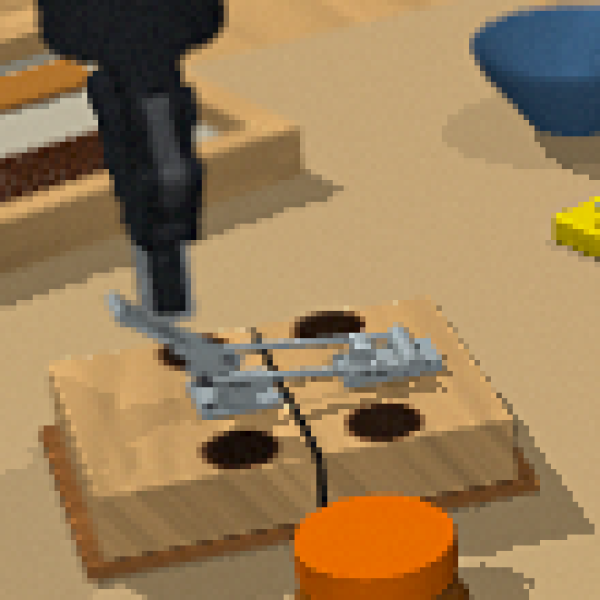

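The lever is over at about 35°, the loop is hooked on the keeper, and the gap is closing. I'll keep pressing.

>>> arm_command:
  rows: "1 4 0 5 0 0 0; 1 4 0 6 0 0 0; 1 3 0 6 0 0 0; 1 3 0 6 0 0 0; 1 1 0 4 0 0 0"

```text
time_s: 4.32
position: [0.4327, 0.2155, 0.0735]
tool_rot: [[-0.968, 0.25, -0.002], [0.25, 0.968, -0.0], [0.002, -0.001, -1.0]]
ft_force: [-8.5, -2.1, 49.3]
grip_width: -0.0002
```

>>> arm_command:
  rows: "1 1 0 2 0 0 0; 1 1 0 2 0 0 0; 1 0 0 0 0 0 0"

```text
time_s: 4.57
position: [0.4326, 0.2157, 0.0736]
tool_rot: [[-0.968, 0.25, 0.005], [0.25, 0.968, -0.001], [-0.005, 0.001, -1.0]]
ft_force: [-8.0, -7.4, 43.5]
grip_width: -0.0002
```

Run:
```python
from h import *
plan(-66,0,54)
b=save('side','i2.png');
c=cv2.resize(b[110:220,190:300],(600,600),interpolation=3)
cv2.imwrite('pics/i.png',c[:,:,::-1])
```

```text
t 4.5667 tip mould [-62.9   0.2  56.6] F [-5.9 -9.2 43.5]
tool shift [ 3.1 -0.2  2.5]
tool axes in mould
 [[-1.    -0.     0.005]
 [-0.     1.     0.001]
 [-0.005  0.001 -1.   ]]
```

View pics/i.png

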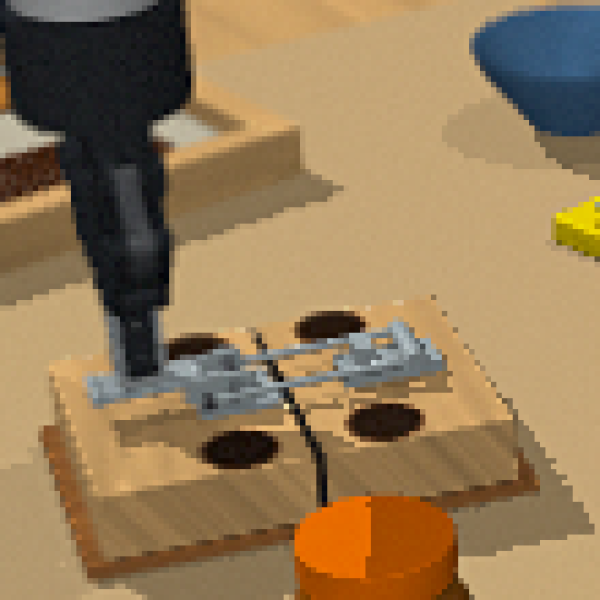

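The lever is flat: it stopped the tip at z = 56.6 mm, with about 44 N of fingertip force. I'll retract and check that it holds.

>>> arm_command:
  rows: "1 0 0 -6 0 0 0; 1 0 0 -15 0 0 0; 1 0 0 -30 0 0 0; 1 0 0 -35 0 0 0; 1 0 0 -35 0 0 0"

```text
time_s: 5.03
position: [0.431, 0.2159, 0.192]
tool_rot: [[-0.968, 0.251, -0.002], [0.251, 0.968, -0.0], [0.002, -0.001, -1.0]]
ft_force: [1.0, 0.6, -0.1]
grip_width: -0.0004
```

>>> arm_command:
  rows: "1 20 0 -10 0 0 0; 1 30 0 0 0 0 0; 1 30 0 0 0 0 0; 1 0 0 0 0 0 0; 1 0 0 0 0 0 0"

```text
time_s: 5.45
position: [0.3532, 0.2363, 0.2012]
tool_rot: [[-0.969, 0.249, -0.0], [0.249, 0.969, -0.0], [0.0, -0.0, -1.0]]
ft_force: [1.4, 0.9, -0.7]
grip_width: -0.0002
```

Run:
```python
from h import *
plan(-66,0,54)
b=save('side','j2.png');a=save('scene','j1.png')
c=cv2.resize(b[110:220,190:300],(400,400),interpolation=3)
cv2.imwrite('pics/j.png',np.hstack([c,cv2.resize(a[130:280,180:480],(400,200)).repeat(2,0)])[:,:,::-1])
d=np.abs(a.astype(int)-cv2.imread('pics/a1.png')[:,:,::-1]).max(2)
print('diff brick',(d[130:230,185:265]>40).sum(),'cup',(d[210:275,300:350]>40).sum())
```

```text
t 5.45 tip mould [-144.9    0.3  184.2] F [ 1.1  1.2 -0.7]
tool shift [-79.   -0.4 130.2]
tool axes in mould
 [[-1.    -0.001 -0.   ]
 [-0.001  1.    -0.   ]
 [ 0.    -0.    -1.   ]]
diff brick 1708 cup 40
```

View pics/j.png

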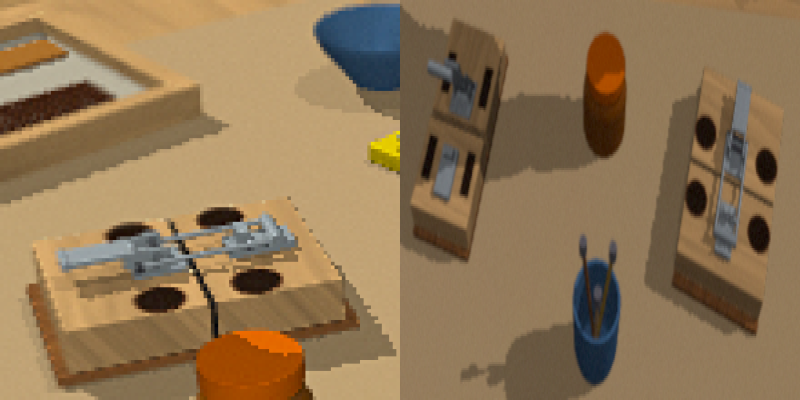

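With the arm clear, the lever lies flat and the loop is hooked. The narrow latch is still open and the cup is standing where it was.

```bash
python3 -c "
from h import *
print(env.close_job())"
```

```text
the job is handed in; nothing more can be done
None
```

The wide mould with the four round wells is shut and holding by itself, and the job was handed in at about 5.6 s. With the closed fingertips I pushed the raised loop down until it dropped over the keeper. I then swung the lever over its toggle point and pressed it flat.

**Latch:** in the last side and scene pictures, with the arm well clear, the lever lies flat, the loop is hooked and the gap has narrowed. While pressing, the fingertips stopped at 56.6 mm, which matches the top of the shut lever.

**Bystanders:** the narrow mould's latch still looks open and the brush cup is standing in its place. The pixel comparison was clean for the cup (40 pixels changed). It showed 1708 changed pixels around the narrow mould. I put that down to the arm's moved shadow, since the latch looked unmoved by eye, but I did not measure it.

**Force:** the final press peaked at about 50 N in the readings, well under the 120 N wrist limit. It was through the fingertips, so I don't count it against the 40 N limit for the arm and gripper body.

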